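# Take the long objective out of the dust box

### The job

Lift the long microscope objective out of the open dust box and stand it upright on the round inspection stage, its whole foot on the stage, setting it down rather than dropping it. Then slide the box's cover fully shut over the short objectives, which stay standing in the box. Leave the jar and the dish where they are.

Things in the scene. Friction and masses are not known exactly. Their poses are not given: they have to be found in the camera images.
- lens_box: Fixed metal dust box, 320 (x) x 220 x 80 mm high. Origin: on the table under the centre of its open bay, the half nearer the robot: 150 x 210 mm inside, floor 5 mm and rim 80 mm above the table. Its +x points away from the robot, to the closed rear half that carries the open cover. Three objectives stand in the bay in a row along box y, some 65 mm apart, at box x about -15 mm.
- cover (a joint): Flat sliding steel cover, 160 x 216 x 6 mm, its top 86 mm above the table; it slides along the box's x. Value in m: 0 = shut over the bay (hard stop), about 0.13 to 0.16 = open, pushed back onto the rear half. Slides with about 1.5 N.
- cover_tab (a point): Centre of the top edge of the upright black tab on the cover: a plate 10 mm thick along box x, 80 mm wide along box y, 30 mm high above the cover, so its top is 116 mm above the table. Moves with the cover; lies 20 mm on the -x side of the cover's centre. Can be pinched from above or pushed from its far side.
- long_lens: The long objective: upright dark metal cylinder 32 mm in diameter and 70 mm tall, the top 8 mm bevelled to 20 mm; with two bright bands. Origin: centre of its foot, z up its axis. About 180 g.
- short_lens_a: A short objective: upright dark metal cylinder 42 mm in diameter, 42 mm tall, the top 8 mm bevelled to 30 mm. Origin: centre of its foot, z up its axis.
- short_lens_b: Another short objective, the same as the first.
- stage: Fixed round inspection stage, dark, flat: base 116 mm across and 12 mm high, with the black rubber plate, 110 mm across, to 20 mm high. Origin: on the table under its centre.
- stage_top (a point): Centre of the stage's flat upper face, 20 mm above the table.
- jar: Small amber jar with black cap, 44 mm across, 60 mm tall, near the far side of the stage; origin at the centre of its foot.
- dish: Flat white covered dish, 60 mm across, 14 mm high, near the robot side of the stage; origin at the centre of its underside.

How it is judged:
On the way, in this order (a step that is already met when the one before it is completed fails the run):
1. the long objective is lifted clear of the box (z of long_lens in the frame of lens_box above 0.085 m), for 0.1 s.
2. the long objective stands released on the stage (horizontal distance between long_lens and stage below 0.042 m and z of long_lens in the frame of stage_top between -0.004 and 0.004 m and angle between long_lens's own z axis and vertical below 0.1 rad and contact force between long_lens and the fingers below 0.1 N), for 0.3 s.
3. the cover is slid shut (value of joint cover below 0.006 m), for 0.2 s.
At the end, for the whole second after the job is handed in: The long objective stands upright (within 0.1 rad), released and at rest on the stage's upper face (foot within 4 mm of it in height), its axis within 42 mm of the stage's centre; the cover is within 6 mm of shut; both short objectives stand (within 0.2 rad) on the floor of the box's bay (all of step 2 and linear speed of long_lens below 0.02 m/s and value of joint cover below 0.006 m and angle between each of short_lens_a, short_lens_b's own z axis and vertical below 0.2 rad and z of each of short_lens_a, short_lens_b in the frame of lens_box below 0.015 m and x of short_lens_a in the frame of lens_box between -0.08 and 0.08 m and y of short_lens_a in the frame of lens_box between -0.11 and 0.11 m and x of short_lens_b in the frame of lens_box between -0.08 and 0.08 m and y of short_lens_b in the frame of lens_box between -0.11 and 0.11 m); the robot touches nothing.
It fails at once if the long objective is let go more than 15 mm above the stage (contact force between long_lens and the fingers below 0.05 N and z of long_lens in the frame of stage_top above 0.015 m and horizontal distance between long_lens and stage below 0.07 m).
It fails at once if the jar is moved by more than 30 mm (distance of jar from where it was at the start of the episode above 0.03 m).
It fails at once if the dish is moved by more than 30 mm (distance of dish from where it was at the start of the episode above 0.03 m).
It also fails if it takes over 54 s, if anything falls off the work surface, if the arm or the gripper's body presses on something with over 40 N, if the wrist force passes 120 N, or if a joint passes its speed limit or range.

### The arm

A 6-joint arm with a two-finger parallel gripper is mounted at the origin on the work surface. World frame = base frame: x ahead of the robot, y to its left, z up, the work surface at z = 0. Lengths are in m, angles in rad, forces in N, time in s.
With the tool pointing down it reaches from about 0.3 to 0.875 m from the base axis. Payload 6.4 kg.
Tool frame: the origin (TCP) lies at the very end of the fingers, on their centre line; the grasp point (between the pads) lies 19 mm behind it (ctrl.hold_point_z is the distance from the TCP to the grasp point, in m); y points along the fingers, x is the direction in which the jaws open and shut, and the axes are right-handed (so a half turn about y gives the same grasp; the last joint's range is limited). The gripper opens to 85 mm and grips with 20 to 120 N. Pads are 22 mm wide; open, the fingers measure 114 mm over their backs; the gripper's body (76 mm by 85 mm) begins 54 mm behind the grasp point. The pads swing forward as they close: fully open they stand 13 mm farther back than shut.
Start: joints at [-1.311, 0.181, 1.607, -0, 1.354, -0.206], TCP at [0.258, -0.514, 0.231] pointing down, gripper open.
Joint ranges: [-2.99, 2.99], [-0.89, 2.07], [0.3, 2.58], [-1.14, 4.28], [0, 2.63], [-3.12, 3.12]. Speed limits (rad/s): [2.57, 2.57, 3.01, 3.14, 3.14, 3.14].

### API

Orientations are given as a unit quaternion [w, x, y, z].
In Python, from bench import ctrl, imaging gives the robot as it stands.
- The arm moves only by the shell command python3 -m jog 'ROWS'. ROWS is JSON, a list of rows, each a list of 3 entries, a list of its own where there are three numbers: the shift along the tool's x, y, z in cm, then the turn, a rotation vector about the tool's x, y, z in rad, then the finger opening in cm, from 0 to 8.54. A call has 1 to 12 rows; each row shifts and turns the pose as measured when the row begins, along the tool's axes as they then stand; what a row does not reach is not made up. A row lasts 1/12 s, in which the tool goes at most 41.7 mm and 7.16 degrees, less where a joint would pass 70% of its speed; a pose out of reach is approached as far as the arm can. A call is refused whole if a number of a shift passes 4.17 or a number of a turn 0.125, either way. A call with a gripper value outside its range is refused whole. The fingers move at their own pace and stop on an object; the grip force is fixed at half the most. Time passes only in rows, so rows that do not move let the fingers close. It gives the time, the measured TCP pose, the force and the opening at its end, in the units of the state.
- ctrl.get_obs(): the state, without advancing time (a new reading comes with each control period).
- imaging.camera(name): name is "scene" or "top" or "wrist"; returns a dict with "frame" (480x640x3 uint8, red, green, blue), "depth" (480x640 float32, m along the optical axis (not along the pixel's ray), 0 where there is no reading), "K" (3x3 intrinsics, pixels), "R" (3x3) and "t" (3): a world point X has camera coordinates R X + t. Camera axes: x right, y down, z forward; pixel columns grow to the right and rows downward; lengths in m; the calibration is good to about 2 mm. A picture is of the moment at which its call begins.
- ctrl.hand_in(): hands the job in, once; it reports no verdict.
The state is a dict: "time_s": time; "q": joint angles; "dq": joint speeds; "joint_efforts": joint torques, N m; "eef_pos": TCP position; "eef_rot": TCP orientation; "wrist_force": force on the tool from outside, world axes, zero at the start; "torque": the same for the moment, N m; "opening": opening from 0.0 (shut) to 1.0 (fully open).
Only numpy, scipy, OpenCV 4.12 (cv2) and the standard library are available. Lean on these libraries where they do the work, as an engineer would, in place of code of your own. Each camera call takes 0.05 s, during which the arm holds its last target. There are 200 camera calls.

## Working session

There is one attempt and no reset: what is moved stays moved. The work goes in short steps, Python scripts to look and compute and a shell command to move; the robot and the scene stay as the last step left them, time stands still between calls to the robot, and variables do not carry over. Pictures are saved under pics/ and viewed, about 8 in all and at most 12, crops included, and the job is handed in when it is done.

```bash
ls; mkdir -p pics; python3 - <<'E'
from bench import ctrl, imaging
import cv2, numpy as np
o=ctrl.get_obs(); print(o); print(ctrl.hold_point_z)
for n in("top","scene"):
    c=imaging.camera(n); cv2.imwrite(f"pics/{n}0.png",c["frame"][:,:,::-1]); np.savez(f"{n}0.npz",**c); print(n,c["K"],c["R"],c["t"])
E
```

```text
pics
{'time_s': 0.0, 'q': array([-1.31127798e+00,  1.81508736e-01,  1.60802399e+00,  5.14282049e-06,
        1.35379307e+00, -2.06303640e-01]), 'dq': array([ 1.64005882e-03, -4.45881209e-05,  1.67032218e-03, -7.08918038e-04,
        1.39010542e-03,  1.39408557e-03]), 'joint_efforts': array([ 3.14148519e-04, -4.44873726e+01, -3.51334655e+01, -2.61020487e-04,
        9.13688564e-03,  8.83067656e-06]), 'eef_pos': array([ 0.25813507, -0.51317907,  0.23039459]), 'eef_rot': array([ 0.60232722, -0.60148143,  0.3715375 , -0.37065063]), 'wrist_force': array([-0.15334651, -1.05448521, -0.47588025]), 'torque': array([ 0.00093048, -0.06725888, -0.01732446]), 'opening': 0.9952828515397752}
0.0187
top [[527.5770677    0.         319.18739299]
 [  0.         527.5770677  245.46870908]
 [  0.           0.           1.        ]] [[ 0.00420498 -0.99977499 -0.02079137]
 [-0.99063487 -0.00132723 -0.13653127]
 [ 0.13647295  0.02117076 -0.99041755]] [-0.0043314   0.50279083  0.9487891 ]
scene [[462.20173288   0.         329.15763262]
 [  0.         462.20173288 240.08656276]
 [  0.           0.           1.        ]] [[-0.78606307  0.61809332 -0.00809282]
 [ 0.36888304  0.45854295 -0.80849469]
 [-0.49601427 -0.63851312 -0.58844782]] [ 0.40678779 -0.11371942  1.07468716]
```

View pics/top0.png

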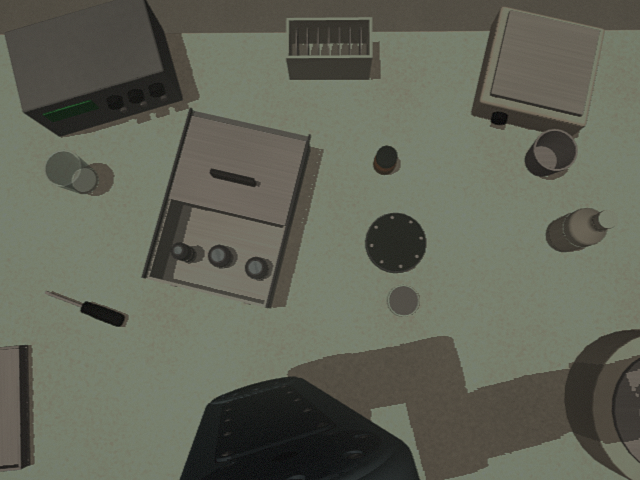

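View pics/scene0.png

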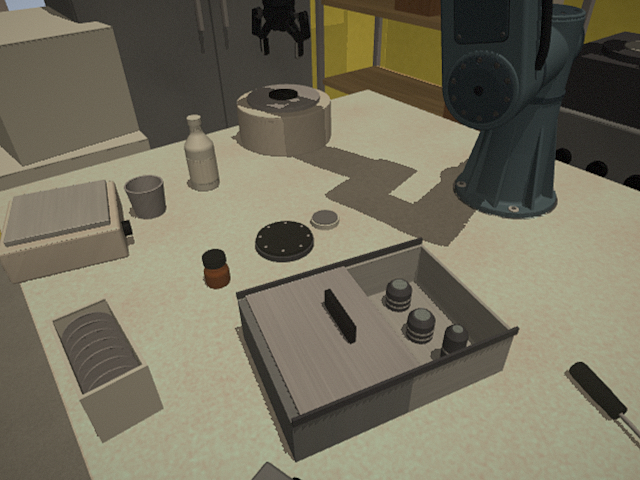

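Top view: box at left with the long objective at about (180,250), short ones at (220,256) and (258,267), tab at (234,178); stage at (396,242), jar (386,160), dish (403,300). Scene view agrees. Now measuring.

```bash
cat > h.py <<'E'
import numpy as np, cv2
def cloud(c):
    d=c["depth"]; v,u=np.mgrid[:480,:640]
    P=np.stack([(u-c["K"][0,2])/c["K"][0,0]*d,(v-c["K"][1,2])/c["K"][1,1]*d,d],-1)
    return (P-c["t"])@c["R"]
def ray(c,u,v,z):
    r=c["R"].T@np.linalg.solve(c["K"],[u,v,1]); o=-c["R"].T@c["t"]; return o+r*(z-o[2])/r[2]
E
python3 - <<'E'
from h import *
for n,win in(("top",(140,100,330,310)),("scene",(230,230,525,470))):
    c=dict(np.load(n+"0.npz")); P=cloud(c); z=P[...,2]; ok=c["depth"]>0
    m=np.zeros_like(ok); m[win[1]:win[3],win[0]:win[2]]=1; m&=ok
    tab=m&(z>.105)&(z<.125); cov=m&(z>.0835)&(z<.0885)
    print(n,"tab",tab.sum(),P[tab].mean(0)); r=cv2.minAreaRect(P[tab][:,:2].astype(np.float32)*1000); print(r)
    t=P[tab][:,:2]; u=np.linalg.svd(t-t.mean(0),full_matrices=False)[2][0]; print("tab yaw",np.arctan2(u[1],u[0]))
    r=cv2.minAreaRect(P[cov][:,:2].astype(np.float32)*1000); print("cov",r,np.median(z[cov]))
    box=m&(z>.07)&(z<.09); print("box",cv2.minAreaRect(P[box][:,:2].astype(np.float32)*1000))
    # lens tops within bay
    for lo,hi,nm in((.069,.079,"long"),(.042,.051,"short")):
        k=(m&(z>lo)&(z<hi)).astype(np.uint8)
        nn,l,s,ce=cv2.connectedComponentsWithStats(k)
        for i in range(1,nn):
            if 20<s[i,4]<1500: print(nm,s[i],ce[i],P[l==i].mean(0))
    g=c["frame"].astype(int).max(2)
    if n=="top":
        for nm,(x0,y0,x1,y1) in dict(stage=(355,205,440,280)).items():
            k=np.zeros_like(g,np.uint8); k[y0:y1,x0:x1]=(g[y0:y1,x0:x1]<60)
            s=max(cv2.findContours(k,0,1)[0],key=cv2.contourArea); (a,b),rr=cv2.minEnclosingCircle(s)
            p=ray(c,a,b,.02); print(nm,a,b,rr,p, np.linalg.norm(ray(c,a+rr,b,.02)-p), "z",z[int(b),int(a)])
        for nm,u,v in(("jar",386,156),("dish",403,300)): print(nm,P[v,u])
        print("floor", P[275,220])
E
```

```text
top tab 307 [0.61328253 0.14732417 0.11580671]
((614.7516479492188, 148.49952697753906), (80.1755599975586, 11.41379165649414), 76.79966735839844)
tab yaw 1.339519699596481
cov ((567.0338134765625, 160.3058319091797), (229.30335998535156, 317.6072998046875), 76.76404571533203) 0.08677465749648419
box ((579.6112060546875, 207.83230590820312), (327.67236328125, 320.5307922363281), 76.77643585205078)
long [149 200  24  77 161] [160.88819876 238.86956522] [0.50920702 0.28160072 0.07399489]
long [171 242  17  17 204] [178.90686275 250.30392157] [0.48822813 0.24808414 0.07419738]
short [140 100   9   6  31] [143.80645161 102.35483871] [0.77932015 0.3361815  0.04560475]
short [166 201  12  37  63] [171.98412698 218.6984127 ] [0.5512924  0.27165852 0.04609709]
short [155 239  12  39  69] [161.01449275 257.7826087 ] [0.47789595 0.28891804 0.0461141 ]
short [209 245  20  21 309] [218.57281553 255.14239482] [0.48284693 0.18213543 0.04697724]
short [183 250  10  12  24] [188.58333333 255.79166667] [0.48160087 0.23777952 0.04645468]
short [245 257  22  22 328] [255.62195122 267.12804878] [0.46084
[... 986 characters left out ...]
   9  32] [474.25 352.5 ] [0.5040756  0.28775091 0.07259137]
long [448 357  16   7  27] [454.55555556 360.48148148] [0.53517687 0.28088468 0.07391521]
long [431 363  16   9  26] [438.88461538 367.42307692] [0.55758811 0.27484534 0.07188725]
short [355 260 141  77 633] [430.38388626 288.25118483] [0.43062685 0.14745433 0.04660141]
short [389 279  22  16 237] [399.4978903  285.89451477] [0.46354306 0.11529906 0.04501344]
short [411 308  23  18 300] [421.83333333 316.25333333] [0.48583522 0.18405616 0.04488274]
short [ 240  315  271  128 1057] [378.48533586 393.41248817] [0.62577394 0.24291002 0.04659988]
short [443 340  18  13  69] [449.73913043 347.91304348] [0.50274882 0.25084188 0.04709015]
```

```bash
cat > go.py <<'E'
import sys, numpy as np
from scipy.spatial.transform import Rotation as R
from bench import ctrl
o=ctrl.get_obs(); q=o["eef_rot"]; T=R.from_quat([q[1],q[2],q[3],q[0]])
t=np.array([float(a) for a in sys.argv[1:4]]); th=-np.radians(13.3)
x=[np.cos(th),np.sin(th),0]; D=R.from_matrix(np.column_stack([x,[0,0,-1],np.cross(x,[0,0,-1])]))
print("t",o["time_s"],"pos",o["eef_pos"].round(4),"open",round(o["opening"],3),"F",o["wrist_force"].round(1))
print("shift cm (tool)",(T.inv().apply(t-o["eef_pos"])*100).round(2),"turn",(T.inv()*D).as_rotvec().round(3))
E
python3 -m jog '[[[0,0,0],[0,-0.12,0],5],[[0,0,0],[0,-0.12,0],5],[[0,0,0],[0,-0.12,0],5],[[0,0,0],[0,-0.12,0],5],[[0,0,0],[0,-0.12,0],5],[[0,0,0],[0,-0.12,0],5],[[0,0,0],[0,-0.12,0],5]]'
python3 go.py .490 .249 .16
```

```text
time_s: 0.68
eef_pos: [0.2575, -0.5108, 0.2265]
eef_rot: [0.705, -0.699, 0.084, -0.082]
wrist_force: [0.1, 0.3, -0.1]
opening: 0.582
t 0.6833 pos [ 0.2575 -0.5108  0.2265] open 0.582 F [ 0.1  0.3 -0.1]
shift cm (tool) [ 4.99  7.27 79.25] turn [-0.008 -0.002 -0.004]
```

```bash
python3 -m jog '[[[0.2,0,2],[0,0,0],5],[[0.2,0,4],[0,0,0],5],[[0.2,0,4],[0,0,0],5],[[0.2,0,4],[0,0,0],5],[[0.2,0,4],[0,0,0],5],[[0.2,0,4],[0,0,0],5],[[0.2,0,4],[0,0,0],5],[[0.2,0,4],[0,0,0],5],[[0.2,0,4],[0,0,0],5],[[0.2,0,4],[0,0,0],5],[[0.2,0,4],[0,0,0],5],[[0.2,0,4],[0,0,0],5]]'
python3 go.py .490 .249 .16
```

```text
time_s: 1.68
eef_pos: [0.3839, -0.0564, 0.2255]
eef_rot: [0.706, -0.698, 0.087, -0.083]
wrist_force: [0.2, -0.1, 0.7]
opening: 0.588
t 1.6833 pos [ 0.3839 -0.0564  0.2255] open 0.588 F [ 0.2 -0.1  0.7]
shift cm (tool) [ 3.04  6.89 32.11] turn [-0.011 -0.009 -0.007]
```

```bash
python3 -m jog '[[[0.3,0,4],[0,0,0],5],[[0.3,0,4],[0,0,0],5],[[0.3,0,4],[0,0,0],5],[[0.3,0,4],[0,0,0],5],[[0.3,0,4],[0,0,0],5],[[0.3,0.5,4],[0,0,0],5],[[0.4,1,3],[0,0,0],5],[[0.4,1.5,2],[-0.01,-0.01,-0.005],5],[[0.2,1,1],[0,0,0],5],[[0,0.5,0],[0,0,0],5],[[0,0,0],[0,0,0],5]]'
python3 go.py .490 .249 .11; python3 - <<'E'
from h import *
from bench import imaging
c=imaging.camera("wrist"); np.savez("w0.npz",**c); cv2.imwrite("pics/w0.png",c["frame"][:,:,::-1])
P=cloud(c); z=P[...,2]; d=c["depth"]
for lo,hi in((.068,.08),(.042,.052)):
    k=((z>lo)&(z<hi)&(d>0)).astype(np.uint8); n,l,s,ce=cv2.connectedComponentsWithStats(k)
    for i in range(1,n):
        if s[i,4]>100: print(lo,s[i],P[l==i].mean(0).round(4),cv2.minAreaRect(P[l==i][:,:2].astype(np.float32)))
E
```

```text
time_s: 2.6
eef_pos: [0.4812, 0.2508, 0.1806]
eef_rot: [0.704, -0.702, 0.077, -0.077]
wrist_force: [-0.3, 0.6, -0.2]
opening: 0.589
t 2.6 pos [0.4812 0.2508 0.1806] open 0.589 F [-0.3  0.6 -0.2]
shift cm (tool) [0.9  7.06 0.  ] turn [-0.002  0.013 -0.   ]
0.068 [246 180   8 107 365] [0.433  0.261  0.0742] ((0.43241360783576965, 0.25867775082588196), (0.07786405086517334, 0.000764461001381278), 76.62071990966797)
0.068 [ 311  207   46   44 1519] [0.4894 0.2509 0.0742] ((0.48926281929016113, 0.24936896562576294), (0.030561115592718124, 0.03083011694252491), 30.286216735839844)
0.068 [254 352   5  59 167] [0.4053 0.1436 0.074 ] ((0.4047277271747589, 0.14191675186157227), (0.05233760178089142, 0.0010621027322486043), 76.57273864746094)
0.042 [254 180   6 108 252] [0.4313 0.2538 0.0472] ((0.4306427538394928, 0.2509746849536896), (0.08547377586364746, 0.0006706704734824598), 76.83364868164062)
0.042 [442 183  22 150 701] [0.5732 0.2018 0.0471] ((0.5721724033355713, 0.1978415548801422), (0.12371060997247696, 0.0015046228654682636), 76.74590301513672)
0.042 [ 319  276   50   45 1666] [0.484  0.186  0.0474] ((0.4837310314178467, 0.18351039290428162), (0.03906825929880142, 0.03903188928961754), 55.432273864746094)
0.042 [260 332   7  79 152] [0.403  0.1335 0.047 ] ((0.40237709879875183, 0.13076376914978027), (0.07829981297254562, 0.001697840983979404), 77.79600524902344)
0.042 [ 311  355   47   41 1407] [0.4621 0.1179 0.0474] ((0.4618484377861023, 0.11647336184978485), (0.036416344344615936, 0.039427921175956726), 72.66632080078125)
0.042 [287 410  67   8 283] [0.4423 0.0812 0.0452] ((0.4416916072368622, 0.08128677308559418), (0.003149890573695302, 0.058647092431783676), 77.60458374023438)
```

View pics/w0.png

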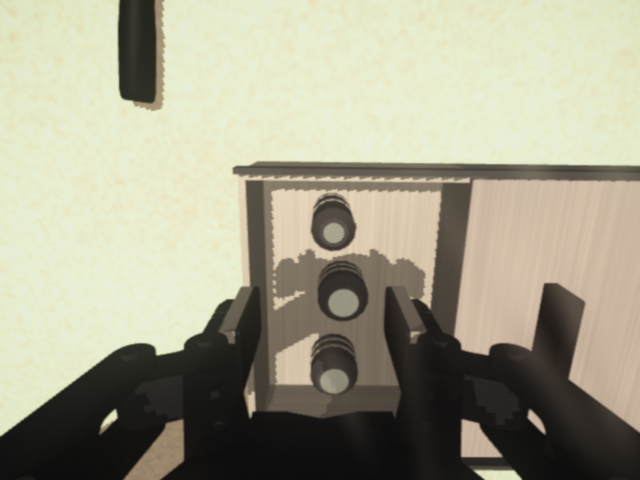

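Wrist view: long objective at about (333,222), fitted to (0.489,0.249), agreeing with the other two views; jaws clear of the walls at 5 cm. Aligning and descending.

```bash
python3 -m jog '[[[0.9,2,0],[0,0.013,0],5],[[0.2,2,0],[0,0,0],5],[[0,2,0],[0,0,0],5],[[0,1,0],[0,0,0],5],[[0,0,0],[0,0,0],5]]'
python3 go.py .4895 .2495 .031
```

```text
time_s: 3.07
eef_pos: [0.4948, 0.2439, 0.1137]
eef_rot: [0.703, -0.701, 0.082, -0.087]
wrist_force: [-0.5, -0.8, 0.8]
opening: 0.587
t 3.0667 pos [0.4948 0.2439 0.1137] open 0.587 F [-0.5 -0.8  0.8]
shift cm (tool) [-0.7   8.26  0.38] turn [-0.005 -0.007  0.006]
```

```bash
python3 -m jog '[[[-0.5,1,0.3],[0,-0.005,0.006],5],[[0,0,0],[0,0,0],5],[[0,0,0],[0,0,0],5]]'
python3 go.py .4895 .2495 .031
```

```text
time_s: 3.32
eef_pos: [0.4915, 0.2471, 0.1053]
eef_rot: [0.704, -0.7, 0.082, -0.084]
wrist_force: [0.4, 0.0, 0.1]
opening: 0.586
t 3.3167 pos [0.4915 0.2471 0.1053] open 0.586 F [0.4 0.  0.1]
shift cm (tool) [-0.26  7.43  0.14] turn [-0.006 -0.004  0.002]
```

```bash
python3 -m jog '[[[-0.2,1.5,0.1],[-0.005,0,0],5],[[0,2,0],[0,0,0],5],[[0,1.5,0],[0,0,0],5],[[0,1,0],[0,0,0],5],[[0,0,0],[0,0,0],5]]'
python3 go.py .4895 .2495 .031
```

```text
time_s: 3.73
eef_pos: [0.4946, 0.2503, 0.0497]
eef_rot: [0.704, -0.701, 0.078, -0.087]
wrist_force: [-0.5, -0.9, -0.6]
opening: 0.581
t 3.7333 pos [0.4946 0.2503 0.0497] open 0.581 F [-0.5 -0.9 -0.6]
shift cm (tool) [-0.5   1.87 -0.21] turn [-0.006 -0.003  0.012]
```

```bash
python3 -m jog '[[[-0.5,1,-0.2],[-0.006,0,0.012],5],[[0,0.8,0],[0,0,0],5],[[0,0,0],[0,0,0],5]]'
python3 go.py .4895 .2495 .031
```

```text
time_s: 3.98
eef_pos: [0.4905, 0.2501, 0.0325]
eef_rot: [0.703, -0.702, 0.082, -0.084]
wrist_force: [0.1, -0.3, 0.3]
opening: 0.589
t 3.9833 pos [0.4905 0.2501 0.0325] open 0.589 F [ 0.1 -0.3  0.3]
shift cm (tool) [-0.09  0.15 -0.08] turn [-0.001 -0.002  0.002]
```

```bash
python3 -m jog '[[[0,0,0],[0,0,0],0],[[0,0,0],[0,0,0],0],[[0,0,0],[0,0,0],0],[[0,0,0],[0,0,0],0],[[0,0,0],[0,0,0],0],[[0,0,0],[0,0,0],0],[[0,0,0],[0,0,0],0],[[0,0,0],[0,0,0],0]]'
python3 go.py .4895 .2495 .031
```

```text
time_s: 4.65
eef_pos: [0.4913, 0.2503, 0.0338]
eef_rot: [0.703, -0.702, 0.081, -0.084]
wrist_force: [-0.2, -0.2, -1.1]
opening: 0.361
t 4.65 pos [0.4913 0.2503 0.0338] open 0.361 F [-0.2 -0.2 -1.1]
shift cm (tool) [-0.16  0.28 -0.12] turn [-0.002 -0.002  0.004]
```

Opening 31 mm: gripped the 32 mm body, foot 28.8 mm below the TCP. Lifting.

```bash
python3 -m jog '[[[0,-0.8,0],[0,0,0],0],[[0,-1.5,0],[0,0,0],0],[[0,-2,0],[0,0,0],0],[[0,-2,0],[0,0,0],0],[[0,-2,0],[0,0,0],0],[[0,-2,0],[0,0,0],0],[[0,-2,0],[0,0,0],0],[[0,-2,0],[0,0,0],0],[[0,-1,0],[0,0,0],0],[[0,0,0],[0,0,0],0]]'
python3 go.py .5105 -.1465 .12
```

```text
time_s: 5.48
eef_pos: [0.489, 0.2497, 0.1969]
eef_rot: [0.702, -0.702, 0.082, -0.083]
wrist_force: [-0.7, -0.7, -1.6]
opening: 0.363
t 5.4833 pos [0.489  0.2497 0.1969] open 0.363 F [-0.7 -0.7 -1.6]
shift cm (tool) [ 11.29   7.69 -38.04] turn [-0.001 -0.002  0.001]
```

```bash
python3 -m jog '[[[0.3,0,-1.5],[0,0,0],0],[[0.9,0,-3],[0,0,0],0],[[1,0,-3.5],[0,0,0],0],[[1,0,-3.5],[0,0,0],0],[[1,0,-3.5],[0,0,0],0],[[1,0,-3.5],[0,0,0],0],[[1,0,-3.5],[0,0,0],0],[[1,0.5,-3.5],[0,0,0],0],[[1,0.5,-3],[0,0,0],0],[[0.6,1,-2],[0,0,0],0],[[0.3,1,-1],[0,0,0],0],[[0,0,0],[0,0,0],0]]'
python3 go.py .5105 -.1465 .09
```

```text
time_s: 6.48
eef_pos: [0.5002, -0.0895, 0.1563]
eef_rot: [0.704, -0.701, 0.083, -0.079]
wrist_force: [-0.2, -0.3, -0.5]
opening: 0.354
t 6.4833 pos [ 0.5002 -0.0895  0.1563] open 0.354 F [-0.2 -0.3 -0.5]
shift cm (tool) [ 2.34  6.61 -5.33] turn [-0.002  0.003 -0.006]
```

```bash
python3 -m jog '[[[0.8,1,-2],[0,0,0],0],[[0.8,1.5,-1.8],[0,0,0],0],[[0.5,1.5,-1],[0,0,-0.006],0],[[0.2,1.5,-0.3],[0,0,0],0],[[0,0.8,0],[0,0,0],0],[[0,0,0],[0,0,0],0],[[0,0,0],[0,0,0],0]]'
python3 go.py .5105 -.1465 .0495
python3 - <<'E'
from h import *
from bench import imaging
for n in("scene","wrist"):
    c=imaging.camera(n); P=cloud(c); d=c["depth"]
    k=(d>0)&(np.hypot(P[...,0]-.5105,P[...,1]+.1465)<.075)&(P[...,2]>.012)&(P[...,2]<.03)
    if n=="scene": a=c["frame"][100:400,120:520,::-1]; b=P
    print(n,k.sum(),P[k].mean(0).round(4),"top z",np.median(P[k&(np.hypot(P[...,0]-.5105,P[...,1]+.1465)<.05)][:,2]))
cv2.imwrite("pics/hov.png",np.hstack([cv2.resize(a,(400,300)),cv2.resize(c["frame"][:,:,::-1],(400,300))]))
E
```

```text
time_s: 7.07
eef_pos: [0.5093, -0.1375, 0.0868]
eef_rot: [0.706, -0.7, 0.082, -0.077]
wrist_force: [-0.6, 0.5, -1.8]
opening: 0.36
t 7.0667 pos [ 0.5093 -0.1375  0.0868] open 0.36 F [-0.6  0.5 -1.8]
shift cm (tool) [ 0.34  3.72 -0.88] turn [-0.008  0.006 -0.007]
scene 1499 [ 0.5168 -0.1424  0.0179] top z 0.018095926744146233
wrist 17544 [ 0.5192 -0.1282  0.0208] top z 0.021503753828458448
```

View pics/hov.png

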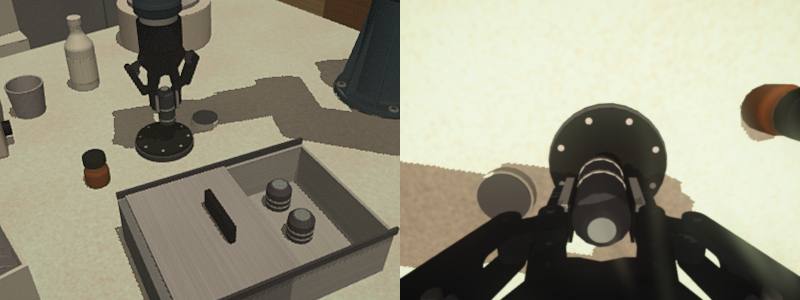

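The objective hangs upright over the stage (scene crop about (167,105), stage at (165,140)); jar and dish clear. Lowering.

```bash
python3 -m jog '[[[0.3,1,-0.8],[-0.008,0,-0.007],0],[[0,1,0],[0,0,0],0],[[0,0.5,0],[0,0,0],0],[[0,0,0],[0,0,0],0]]'
python3 go.py .5105 -.1465 .0495
```

```text
time_s: 7.5
eef_pos: [0.5134, -0.145, 0.0651]
eef_rot: [-0.702, 0.704, -0.076, 0.081]
wrist_force: [0.7, -0.2, -2.1]
opening: 0.357
t 7.5 pos [ 0.5134 -0.145   0.0651] open 0.357 F [ 0.7 -0.2 -2.1]
shift cm (tool) [-0.26  1.56 -0.21] turn [0.002 0.01  0.007]
```

```bash
python3 -m jog '[[[-0.2,0.6,-0.2],[0.002,0,0.007],0],[[0,0.5,0],[0,0,0],0],[[0,0.2,0],[0,0,0],0],[[0,0,0],[0,0,0],0],[[0,0,0],[0,0,0],0]]'
python3 go.py .5105 -.1465 .0488
```

```text
time_s: 7.92
eef_pos: [0.5112, -0.1459, 0.0516]
eef_rot: [0.703, -0.702, 0.078, -0.078]
wrist_force: [0.3, -0.4, -1.5]
opening: 0.36
t 7.9167 pos [ 0.5112 -0.1459  0.0516] open 0.36 F [ 0.3 -0.4 -1.5]
shift cm (tool) [-0.06  0.28 -0.07] turn [-0.001  0.01  -0.   ]
```

Lowering in small steps until the wrist feels contact.

```bash
python3 -m jog '[[[0,0.15,0],[0,0,0],0],[[0,0.1,0],[0,0,0],0],[[0,0,0],[0,0,0],0]]'
python3 -m jog '[[[0,0.1,0],[0,0,0],0],[[0,0.1,0],[0,0,0],0],[[0,0,0],[0,0,0],0]]'
```

```text
time_s: 8.17
eef_pos: [0.5115, -0.1461, 0.0493]
eef_rot: [0.703, -0.702, 0.078, -0.079]
wrist_force: [0.1, 0.0, -1.7]
opening: 0.357
time_s: 8.42
eef_pos: [0.5119, -0.1463, 0.0478]
eef_rot: [0.703, -0.703, 0.078, -0.079]
wrist_force: [-0.3, 0.2, -1.0]
opening: 0.358
```

```bash
python3 -m jog '[[[0,0.1,0],[0,0,0],0],[[0,0.1,0],[0,0,0],0],[[0,0,0],[0,0,0],0]]'
```

```text
time_s: 8.67
eef_pos: [0.5122, -0.1465, 0.0481]
eef_rot: [0.703, -0.703, 0.078, -0.079]
wrist_force: [0.7, 0.4, -1.4]
opening: 0.359
```

```bash
python3 -m jog '[[[0,0.2,0],[0,0,0],0],[[0,0.2,0],[0,0,0],0],[[0,0,0],[0,0,0],0]]'; python3 -c "
from bench import ctrl;print(ctrl.get_obs()['eef_pos'],ctrl.get_obs()['wrist_force'])"
```

```text
time_s: 8.92
eef_pos: [0.5129, -0.1469, 0.0483]
eef_rot: [-0.703, 0.703, -0.077, 0.078]
wrist_force: [0.4, -0.6, -1.9]
opening: 0.356
[ 0.51285286 -0.1468645   0.04834364] [ 0.38050401 -0.64817172 -1.86165284]
```

```bash
python3 -m jog '[[[-0.1,0.3,0],[0,0,0],0],[[0,0,0],[0,0,0],0],[[0,0,0],[0,0,0],0]]'; python3 -m jog '[[[0,0.3,0],[0,0,0],0]]';  python3 go.py .5105 -.1465 .0488; python3 - <<'E'
from h import *
from bench import imaging
c=imaging.camera("scene"); cv2.imwrite("pics/low.png",cv2.resize(c["frame"][150:280,220:360,::-1],(560,520),interpolation=cv2.INTER_CUBIC))
E
```

```text
time_s: 9.17
eef_pos: [0.5142, -0.1477, 0.0484]
eef_rot: [-0.702, 0.704, -0.076, 0.08]
wrist_force: [1.0, 0.5, -1.7]
opening: 0.358
time_s: 9.25
eef_pos: [0.5147, -0.1482, 0.0474]
eef_rot: [-0.702, 0.704, -0.075, 0.08]
wrist_force: [-18.0, 8.3, 54.1]
opening: 0.359
t 9.25 pos [ 0.5147 -0.1482  0.0474] open 0.359 F [-18.    8.3  54.1]
shift cm (tool) [-0.44 -0.14  0.07] turn [0.002 0.012 0.007]
```

View pics/low.png

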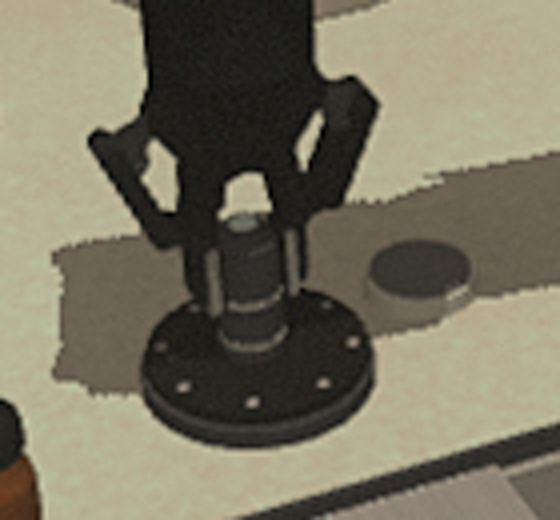

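Contact at TCP z ≈ 0.048 as predicted (54 N in a pressing row); the picture shows the objective on the stage plate, foot near (255,340) of the crop. Relaxing and releasing.

```bash
python3 -m jog '[[[0,0,0],[0.002,0,0.007],0],[[0,0,0],[0,0,0],0]]'; python3 -m jog '[[[0,0,0],[0,0,0],2.8],[[0,0,0],[0,0,0],3.2],[[0,0,0],[0,0,0],3.6],[[0,0,0],[0,0,0],4],[[0,0,0],[0,0,0],4.5],[[0,0,0],[0,0,0],5],[[0,0,0],[0,0,0],5],[[0,0,0],[0,0,0],5]]'; python3 go.py .5105 -.1465 .16;python3 - <<'E'
from h import *
from bench import imaging
c=imaging.camera("scene"); P=cloud(c); d=c["depth"]
k=(d>0)&(np.hypot(P[...,0]-.512,P[...,1]+.147)<.02)&(P[...,2]>.086)&(P[...,2]<.096); print(k.sum(),P[k].mean(0))
E
```

```text
time_s: 9.47
eef_pos: [0.515, -0.1483, 0.0482]
eef_rot: [-0.703, 0.703, -0.078, 0.078]
wrist_force: [0.3, 0.3, -2.6]
opening: 0.355
time_s: 10.13
eef_pos: [0.5137, -0.1477, 0.0452]
eef_rot: [0.703, -0.703, 0.079, -0.077]
wrist_force: [0.3, -0.4, -0.4]
opening: 0.587
t 10.1333 pos [ 0.5137 -0.1477  0.0452] open 0.587 F [ 0.3 -0.4 -0.4]
shift cm (tool) [ -0.36 -11.48   0.05] turn [-0.     0.012 -0.002]
66 [ 0.51571365 -0.14759083  0.08798766]
```

```bash
python3 -m jog '[[[0,-0.8,0],[0,0,0],5],[[0,-1.5,0],[0,0,0],5],[[0,-2,0],[0,0,0],5],[[0,-2,0],[0,0,0],5],[[0,-2,0],[0,0,0],5],[[0,-2,0],[0,0,0],5],[[0,-2,0],[0,0,0],5],[[0,-1,0],[0,0.012,0],5],[[0,0,0],[0,0,0],5]]'; python3 go.py .656 .139 .16;python3 - <<'E'
from h import *
from bench import imaging
c=imaging.camera("scene"); P=cloud(c); d=c["depth"]
k=(d>0)&(np.hypot(P[...,0]-.512,P[...,1]+.147)<.03)&(P[...,2]>.084)&(P[...,2]<.096); print(k.sum(),P[k].mean(0))
cv2.imwrite("pics/rel.png",cv2.resize(c["frame"][150:300,180:360,::-1],(540,450),interpolation=cv2.INTER_CUBIC))
E
```

```text
time_s: 10.93
eef_pos: [0.5131, -0.1473, 0.1874]
eef_rot: [0.703, -0.702, 0.084, -0.081]
wrist_force: [0.1, -0.7, -0.7]
opening: 0.585
t 10.9333 pos [ 0.5131 -0.1473  0.1874] open 0.585 F [ 0.1 -0.7 -0.7]
shift cm (tool) [ 7.28  2.73 31.16] turn [-0.    -0.002 -0.003]
82 [ 0.51678924 -0.14655551  0.08754122]
```

View pics/rel.png

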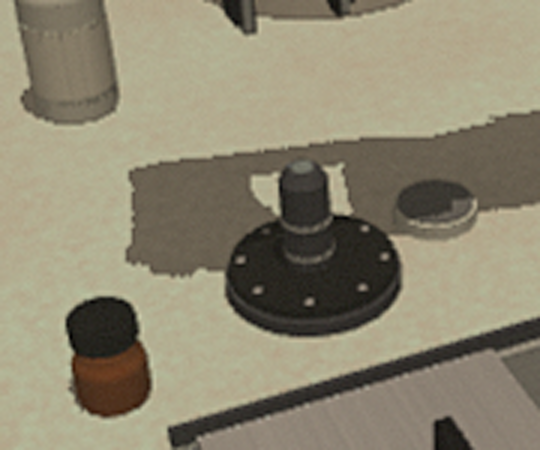

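The objective stands upright and free near the stage centre (crop (308,255)). Now to the far side of the tab, fingers shut.

```bash
python3 -m jog '[[[0.4,0,1.5],[0,0,0],0],[[0.8,0,3],[0,0,0],0],[[0.8,0,3.5],[0,0,0],0],[[0.8,0,3.5],[0,0,0],0],[[0.8,0,3.5],[0,0,0],0],[[0.8,0,3.5],[0,0,0],0],[[0.8,0,3.5],[0,0,0],0],[[0.8,0,3.5],[0,0,0],0],[[0.6,0,2.5],[0,0,0],0],[[0.4,0,1.5],[0,0,0],0],[[0.2,0,0.5],[0,0,0],0],[[0,0,0],[0,0,0],0]]'; python3 go.py .656 .139 .13
```

```text
time_s: 11.98
eef_pos: [0.6495, 0.1405, 0.165]
eef_rot: [-0.702, 0.702, -0.094, 0.074]
wrist_force: [0.4, -0.1, 0.1]
opening: -0.0
t 11.9833 pos [0.6495 0.1405 0.165 ] open -0.0 F [ 0.4 -0.1  0.1]
shift cm (tool) [0.76 3.48 0.02] turn [ 0.004 -0.006 -0.029]
```

```bash
python3 -m jog '[[[0.8,1,0],[0,0,-0.029],0],[[0,1,0],[0,0,0],0],[[0,0,0],[0,0,0],0],[[0,0,0],[0,0,0],0]]'; python3 go.py .656 .139 .095
```

```text
time_s: 12.32
eef_pos: [0.654, 0.1353, 0.14]
eef_rot: [-0.7, 0.704, -0.087, 0.082]
wrist_force: [-0.2, 0.3, 0.0]
opening: 0.003
t 12.3167 pos [0.654  0.1353 0.14  ] open 0.003 F [-0.2  0.3  0. ]
shift cm (tool) [0.14 4.49 0.43] turn [ 0.007 -0.008 -0.006]
```

```bash
python3 -m jog '[[[0.3,1.2,0.3],[0.007,0,-0.006],0],[[0,1.2,0],[0,0,0],0],[[0,1,0],[0,0,0],0],[[0,0.5,0],[0,0,0],0],[[0,0,0],[0,0,0],0],[[0,0,0],[0,0,0],0]]'; python3 go.py .656 .139 .096
```

```text
time_s: 12.82
eef_pos: [0.6563, 0.1334, 0.099]
eef_rot: [-0.702, 0.702, -0.088, 0.085]
wrist_force: [0.2, -0.5, 0.4]
opening: -0.0
t 12.8167 pos [0.6563 0.1334 0.099 ] open -0.0 F [ 0.2 -0.5  0.4]
shift cm (tool) [-0.16  0.3   0.53] turn [ 0.001 -0.013 -0.003]
```

```bash
python3 -m jog '[[[-0.5,0.1,0.4],[0,-0.01,0],0],[[-1,0,0],[0,0,0],0],[[-1,0,0],[0,0,0],0],[[-1,0,0],[0,0,0],0],[[-1,0,0],[0,0,0],0],[[-1,0,0],[0,0,0],0],[[-1,0,0],[0,0,0],0],[[-1,0,0],[0,0,0],0]]'; python3 go.py .489 .178 .099
```

```text
time_s: 13.48
eef_pos: [0.5844, 0.1563, 0.102]
eef_rot: [-0.702, 0.702, -0.079, 0.085]
wrist_force: [2.3, -0.9, -1.0]
opening: 0.002
t 13.4833 pos [0.5844 0.1563 0.102 ] open 0.002 F [ 2.3 -0.9 -1. ]
shift cm (tool) [-9.79  0.22 -0.08] turn [-0.001  0.001  0.009]
```

```bash
python3 -m jog '[[[-1,0.2,0],[0,0,0.009],0],[[-1,0.1,0],[0,0,0],0],[[-1,0,0],[0,0,0],0],[[-1,0,0],[0,0,0],0],[[-1,0,0],[0,0,0],0],[[-1,0,0],[0,0,0],0],[[-1,0,0],[0,0,0],0],[[-0.5,0,0],[0,0,0],0],[[-0.3,0,0],[0,0,0],0]]'; python3 go.py .489 .178 .099
```

```text
time_s: 14.23
eef_pos: [0.5019, 0.1768, 0.1015]
eef_rot: [0.703, -0.702, 0.079, -0.083]
wrist_force: [2.1, 0.3, -1.9]
opening: -0.001
t 14.2333 pos [0.5019 0.1768 0.1015] open -0.001 F [ 2.1  0.3 -1.9]
shift cm (tool) [-1.29  0.24 -0.18] turn [-0.002  0.004  0.006]
```

```bash
python3 -m jog '[[[-0.4,0,0],[0,0,0],0],[[-0.4,0,0],[0,0,0],0],[[-0.3,0,0],[0,0,0],0]]';  python3 -m jog '[[[-0.3,0,0],[0,0,0],0],[[-0.3,0,0],[0,0,0],0]]'; python3 -m jog '[[[-0.3,0,0],[0,0,0],0]]'; python3 go.py .489 .178 .099
```

```text
time_s: 14.48
eef_pos: [0.4903, 0.1796, 0.1016]
eef_rot: [0.703, -0.702, 0.078, -0.083]
wrist_force: [1.5, -1.0, -1.9]
opening: -0.0
time_s: 14.65
eef_pos: [0.4887, 0.18, 0.1024]
eef_rot: [0.703, -0.702, 0.075, -0.087]
wrist_force: [16.6, -5.1, -12.3]
opening: -0.002
time_s: 14.73
eef_pos: [0.4889, 0.1801, 0.1029]
eef_rot: [0.703, -0.702, 0.072, -0.089]
wrist_force: [11.6, -2.7, -8.5]
opening: 0.001
t 14.7333 pos [0.4889 0.1801 0.1029] open 0.001 F [11.6 -2.7 -8.5]
shift cm (tool) [ 0.05  0.39 -0.2 ] turn [-0.004  0.003  0.024]
```

The stop was met at the predicted place (~17 N). Backing off and rising.

```bash
python3 -m jog '[[[0.5,0,0],[0,0,0],0],[[1,0,0],[0,0,0.02],0],[[0.8,-1,0],[0,0,0],0],[[0,-2,0],[0,0,0],0],[[0,-3,0],[0,0,0],0],[[0,-3,0],[0,0,0],0],[[0,-3,0],[0,0,0],0],[[0,-3,0],[0,0,0],0],[[0,-1,0],[0,0,0],0],[[0,0,0],[0,0,0],0],[[0,0,0],[0,0,0],0]]'; python3 - <<'E'
from h import *
from bench import imaging, ctrl
o=ctrl.get_obs(); print(o["eef_pos"],o["wrist_force"])
c=imaging.camera("scene"); P=cloud(c); d=c["depth"]; z=P[...,2]
k=(d>0)&(np.hypot(P[...,0]-.512,P[...,1]+.147)<.03)&(z>.084)&(z<.096); print("lens top",P[k].mean(0))
k=(d>0)&(np.hypot(P[...,0]-.470,P[...,1]-.182)<.07)&(z>.105)&(z<.12); print("tab",k.sum(),P[k].mean(0),"box x",(P[k].mean(0)-[.4896,.1777,0])@[.973,-.230,0])
w=imaging.camera("top"); 
cv2.imwrite("pics/end.png",np.hstack([cv2.resize(x["frame"][:,:,::-1],(400,300)) for x in(c,w)]))
P=cloud(w); d=w["depth"];z=P[...,2]
for n,xy,lo,hi in(("jar",(.667,-.127),.054,.066),("dish",(.403,-.1595),.010,.020),("lens",(.515,-.147),.084,.096),("tab",(.470,.182),.105,.125)):
    k=(d>0)&(np.hypot(P[...,0]-xy[0],P[...,1]-xy[1])<.05)&(z>lo)&(z<hi); print(n,k.sum(),P[k].mean(0) if k.any() else None)
E
```

```text
time_s: 15.65
eef_pos: [0.5103, 0.1739, 0.2727]
eef_rot: [0.704, -0.701, 0.083, -0.081]
wrist_force: [0.3, 0.5, -0.3]
opening: -0.003
[0.51032611 0.17391027 0.2727313 ] [ 0.32864656  0.46472196 -0.33543283]
lens top [ 0.51665457 -0.14656557  0.08724444]
tab 435 [0.47392008 0.18516563 0.11185376] box x -0.01697365968468015
jar 364 [ 0.66665238 -0.12780839  0.06084814]
dish 791 [ 0.40213165 -0.1600914   0.0145901 ]
lens 219 [ 0.51313373 -0.14835938  0.08901363]
tab 287 [0.47001609 0.1813018  0.11644408]
```

View pics/end.png

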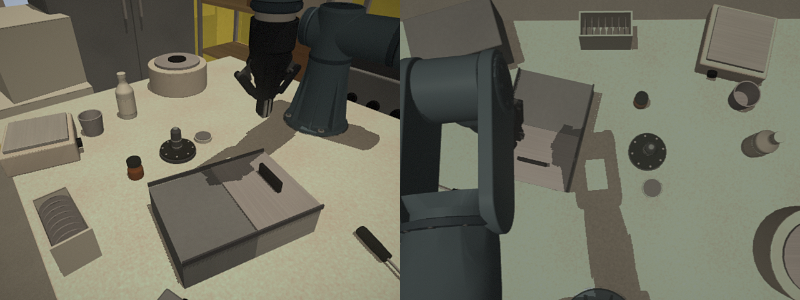

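Both views show the cover shut over the bay (tab at scene crop (270,178)), the objective standing on the stage (177,143), and the jar and dish in place. Handing in.

```bash
python3 -c "
from bench import ctrl;print(ctrl.hand_in())"
```

```text
the job is handed in; nothing more can be done
None
```

The long objective stands upright and released on the inspection stage, and the cover is shut. I handed the job in at about 16 s on the robot's clock. The hand-in reports no verdict.

- **Objective:** I gripped it in the bay, lifted it clear and lowered it until it touched the stage, then released it. Its axis is about 3–6 mm from the stage centre, and its top is 87–89 mm above the table (90 mm expected). One row of the set-down pressed harder than I meant, 54 N at the wrist against the 120 N limit. I relaxed that before opening the fingers.
- **Cover:** I pushed the tab from its far side until it met the hard stop, which showed as a rise to about 17 N. The tab moved 147–148 mm, against an estimated 149 mm from open to shut. From above it lies within about 1 mm of the shut position; the scene view puts it 3 mm off, still inside the 6 mm limit.
- **Jar and dish:** the last check showed both moved by no more than about 1 mm, which is measurement noise. The gripper was clear of everything, with no force at the wrist.
- **Not checked:** the short objectives are hidden under the shut cover. They were last seen standing just before the objective was set down, and nothing has touched them since.

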